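Tighten the strap clamp on the scrolled bar

ROBOT

A 7-joint arm with a two-finger parallel gripper is mounted at the origin on the work surface. World frame = base frame: x ahead of the robot, y to its left, z up, the work surface at z = 0. Lengths are in m, angles in rad, forces in N, time in s.
With the tool pointing down it reaches from about 0.4 to 0.85 m from the base axis. Payload 4.5 kg.
Tool frame: the origin (TCP) lies on the centre line of the jaws, within the pads' length; the fingertips stand ahead of it and the grasp point (between the pads) lies 6 mm ahead of it (r.tcp_to_tips is the x of the fingertips in the tool frame, in m); x points along the fingers, y is the direction in which the jaws open and shut, and the axes are right-handed (so a half turn about x gives the same grasp; the last joint's range is limited). The gripper opens to 88 mm and grips with 3 to 60 N. Pads are 18 mm wide; open, the fingers measure 123 mm over their backs; the gripper's body (75 mm by 187 mm) begins 45 mm behind the grasp point.
Start: joints at [-1.146, 0.689, -0.195, 1.565, 0.157, 0.902, -0.215], TCP at [0.238, 0.578, 0.238] pointing down, gripper open.
Joint ranges: [-3.01, 3.01], [-0.46, 2.08], [-1.47, 1.51], [0.13, 2.56], [-1, 4.14], [0.04, 2.09], [-2.66, 2.66]. Speed limits (rad/s): [2.57, 2.57, 3.14, 3.14, 3.14, 3.14, 3.14].

INTERFACE

Orientations are given as a unit quaternion [x, y, z, w].
In Python, from plant import r gives the robot as it stands.
- The arm moves only by the tool play_rows, never from a script. Its argument "targets" is a list of rows, each a list of 3 entries, a list of its own where there are three numbers: the turn, a rotation vector about the world's x, y, z in rad, then the shift along the world's x, y, z in units of 40 mm (1.0 is 40 mm), then the closure in counts, from 0 (fully open) to 255 (shut). A call has 1 to 5 rows; each row shifts and turns the commanded pose from where the row before left it; what a row does not reach is not made up. A row lasts 1/10 s, in which the tool goes at most 50 mm and 8.59 degrees, less where a joint would pass 70% of its speed; a pose out of reach is approached as far as the arm can. A call is refused whole if a number of a shift passes 1 or a number of a turn 0.15, either way. A call with a gripper value outside its range is refused whole. The fingers move at their own pace and stop on an object; "newtons" is the grip in N (left out, the last holds). Time passes only in rows, so rows that do not move let the fingers close. It gives the time, the measured TCP pose, the force and the opening at its end, in the units of the state.
- r.get_state(): the state, without advancing time (a new reading comes with each control period).
- r.snapshot(name): name is "scene" or "top" or "wrist"; returns a dict with "color" (480x640x3 uint8, red, green, blue), "fx", "fy", "cx", "cy" (pixels), "cam_to_world" (4x4, takes a point from camera to world coordinates). Camera axes: x right, y up, looking along -z (the intrinsics and any distortion apply to the point x, -y, -z); pixel columns grow to the right and rows downward; lengths in m; the calibration is good to about 2 mm. The wrist camera is an equidistant fisheye: a pixel r from the principal point sees the ray r / f radians off the axis. A picture is of the moment at which its call begins. There is no depth.
- r.finish_job(): hands the job in, once; it reports no verdict.
The state is a dict: "clock": time; "q": joint angles; "qd": joint speeds; "joint_torque": joint torques, N m; "tool_pos": TCP position; "eef_rot": TCP orientation; "contact_force": force on the tool from outside, world axes, zero at the start; "moment": the same for the moment, N m; "opening": opening from 0.0 (shut) to 1.0 (fully open).
Only numpy, scipy, OpenCV 4.12 (cv2) and the standard library are available. Lean on these libraries where they do the work, as an engineer would, in place of code of your own. Each camera call takes 0.05 s, during which the arm holds its last target.

TASK

On the smith's bench there are two strap clamps; one of them has a flat bar with a curled end lying under its strap. Turn the knurled nut of that clamp clockwise (seen from above) until it stops tight - it has been spun down already and lacks less than a quarter turn - then let go of it. Leave the nut of the empty clamp as it is.

Things in the scene. Friction and masses are not known exactly. Their poses are not given: they have to be found in the camera images.
- work_nut_centre (a point): centre, on the axis and half-way up, of the round knurled steel nut to tighten: upright, 45 mm across, 40 mm high, always 72 mm above the bench (spans 52 to 92 mm; thread drop negligible), its 16 mm stud standing 12 mm above its top. Grip its sides from above at any yaw. On its clamp a dark flat bar 26 mm wide, 14 mm thick, with a curled end, sticks out on both sides of the strap.
- work_nut (a joint): turn of the nut to tighten, rad, growing clockwise seen from above; starts between 0.3 and 0.7, tight against a hard stop at 1.4. Turning takes about 0.25 N m, it stays where it is left; a 40 N grip is plenty, and once it is tight the fingers slip round it harmlessly.
- spare_nut_centre (a point): centre of the identical nut on the empty clamp (no bar under its strap), 72 mm above the bench; not to be turned. Both clamps: base plate 150 x 120 x 18 mm bolted to the bench, strap 116 x 38 mm along the plate's long side with its top 44 mm above the bench, and on it, under the nut, a washer 38 mm across and 8 mm thick.
- spare_nut (a joint): turn of the empty clamp's nut, rad, growing clockwise seen from above; it starts between 0 and 0.2 and is to stay there (stop at 1.4).
Not all that is in view belongs to the job. Leave any orange or pink look-alike of the part that bears spare_nut_centre alone.

How it is judged:
By the outcome, as a careful person would: the job done as asked, in the order asked, and still so for the second after the job is handed in, with the robot touching nothing.
It also fails if it takes over 38 s, if anything falls off the work surface, if the arm or the gripper's body presses on something with over 40 N, if the wrist force passes 120 N, or if a joint passes its speed limit or range.

## Working session

There is one attempt and no reset: what is moved stays moved. The work goes in short steps, Python scripts to look and compute and a tool call to move; the robot and the scene stay as the last step left them, time stands still between calls to the robot, and variables do not carry over. Pictures are saved under pics/ and viewed, and the job is handed in when it is done.

Besides the shell and the picture viewer there is one more tool, called by a JSON object that holds its "fn" and its "kwargs". play_rows: Moves the arm, as the interface text tells. Its arguments: {"type":"object","properties":{"targets":{"type":"array","items":{"type":"array"}},"newtons":{"type":"number"}},"required":["targets"]}

```bash
mkdir -p pics; cat > h.py <<'E'
import numpy as np,cv2
from plant import r
def snap(n,f):
    s=r.snapshot(n); cv2.imwrite('pics/'+f+'.png',s['color'][:,:,::-1]); np.savez('pics/'+f+'.npz',**s); return s
def pt(s,u,v,z):
    M=np.array(s['cam_to_world']);d=M[:3,:3]@np.array([(u-s['cx'])/s['fx'],-(v-s['cy'])/s['fy'],-1]);o=M[:3,3]
    return o+d*(z-o[2])/d[2]
E
python3 - <<'E'
from h import *
for n in('scene','top'):
    s=snap(n,n+'1');print(n,s['fx'],s['fy'],s['cx'],s['cy'],np.round(s['cam_to_world'],3), [k for k in s])
st=r.get_state();print(st,r.tcp_to_tips)
E
```

```text
scene 525.4423524274582 525.4423524274582 317.19994399617445 241.2390691986973 [[ 0.141 -0.645  0.751  1.279]
 [ 0.99   0.103 -0.097 -0.041]
 [-0.015  0.757  0.653  0.828]
 [ 0.     0.     0.     1.   ]] ['color', 'fx', 'fy', 'cx', 'cy', 'cam_to_world']
top 436.26365857333076 436.26365857333076 324.9291204623362 236.5128609203439 [[-0.027  0.998 -0.05   0.393]
 [-0.999 -0.026  0.025  0.067]
 [ 0.024  0.051  0.998  0.94 ]
 [ 0.     0.     0.     1.   ]] ['color', 'fx', 'fy', 'cx', 'cy', 'cam_to_world']
{'clock': 0.1, 'q': array([-1.14619728,  0.68991062, -0.19454733,  1.56618852,  0.15728023,
        0.90250239, -0.21507995]), 'qd': array([ 8.38308513e-05, -2.61804491e-03,  7.01466811e-04, -3.44341678e-03,
       -9.32492904e-05, -9.21542583e-07, -1.28695214e-03]), 'joint_torque': array([-3.32246724e-03, -5.28496671e+01, -1.27166290e+00, -1.53836381e+01,
       -5.25971653e-02,  2.02323143e-03,  3.15763202e-05]), 'tool_pos': array([0.23789221, 0.57736399, 0.23719809]), 'eef_rot': array([ 0.13668995,  0.69373949, -0.13782297,  0.69357495]), 'contact_force': array([-0.05538721,  0.47717418,  0.31802771]), 'moment': array([ 0.01700494, -0.04399647, -0.02775998]), 'opening': 0.9988519464989882} 0.025
```

View pics/top1.png

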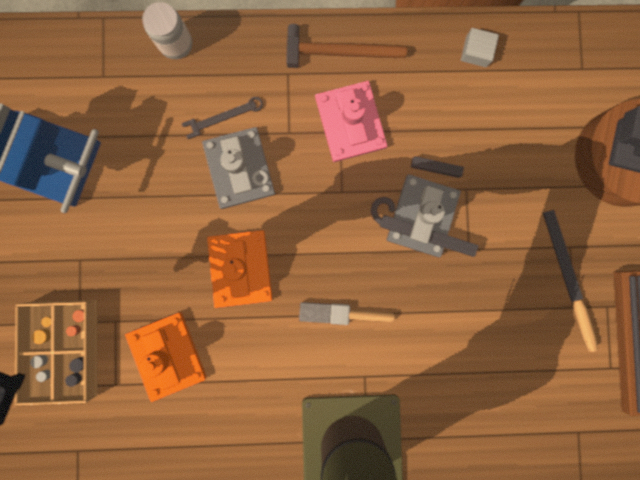

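View pics/scene1.png

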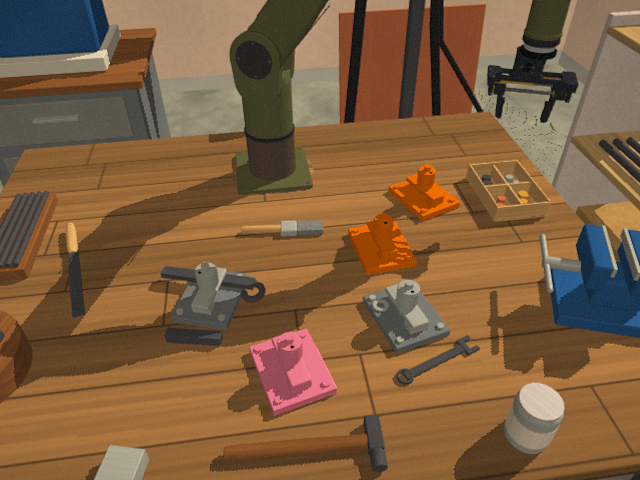

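```bash
python3 - <<'E'
import cv2
a=cv2.imread('pics/top1.png')[150:280,360:490];b=cv2.imread('pics/scene1.png')[240:350,150:280]
a=cv2.resize(a,None,fx=4,fy=4,interpolation=2);b=cv2.resize(b,None,fx=2,fy=2)
cv2.imwrite('pics/a.png',a);cv2.imwrite('pics/b.png',cv2.resize(b,None,fx=2,fy=2))
E
```

```text
(no output)
```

View pics/a.png

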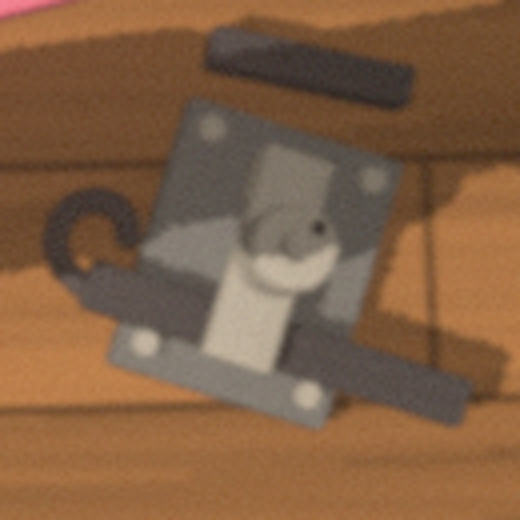

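View pics/b.png

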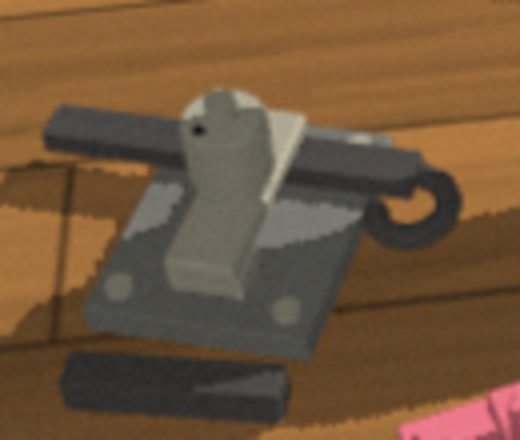

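```bash
python3 - <<'E'
from h import *
t=np.load('pics/top1.npz');s=np.load('pics/scene1.npz')
print(pt(t,432.75,212,.072),pt(s,206.5,276.5,.072))
# strap ends & clamp corners
for u,v in((72,145),(59,88)):print(pt(t,360+u,150+v,.044))
def pj(s,p):
    M=s['cam_to_world'];q=M[:3,:3].T@(np.array(p)-M[:3,3]);return s['cx']+s['fx']*q[0]/-q[2],s['cy']-s['fy']*q[1]/-q[2]
c=pt(t,432.75,212,.072)[:2]
imgs=[]
for n,d in(('top1',t),('scene1',s)):
    im=cv2.imread(f'pics/{n}.png');u0,v0=map(int,pj(d,[*c,.072]));k=6
    cr=cv2.resize(im[v0-40:v0+40,u0-40:u0+40],None,fx=k,fy=k,interpolation=2)
    for z,R in((.052,.0225),(.092,.0225),(.104,.008)):
        P=[pj(d,[c[0]+R*np.cos(a),c[1]+R*np.sin(a),z]) for a in np.linspace(0,6.28,60)]
        P=((np.array(P)-[u0-40,v0-40]+.5)*k).astype(int);cv2.polylines(cr,[P],True,(0,255,255),1)
    imgs.append(cr[:,:400] if 0 else cv2.resize(cr,(400,400)))
cv2.imwrite('pics/ov.png',np.hstack(imgs))
E
```

```text
[ 0.48040403 -0.17258315  0.072     ] [ 0.4827821  -0.16846157  0.072     ]
[ 0.31216117 -0.17197011  0.044     ]
[ 0.43000816 -0.14959674  0.044     ]
```

View pics/ov.png

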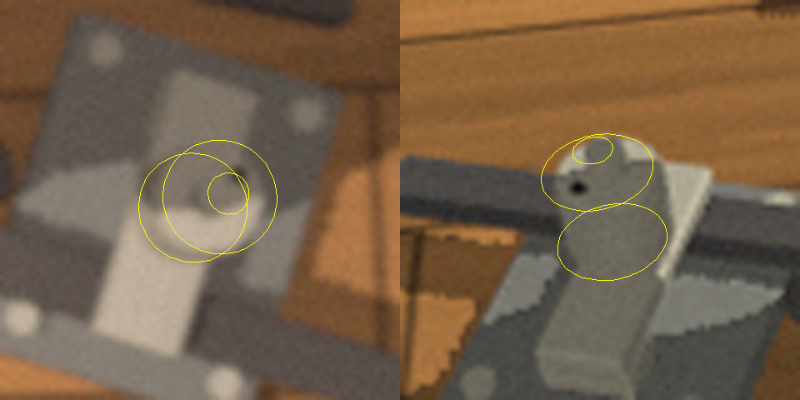

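{"fn": "play_rows", "kwargs": {"targets": [[[0,0,-0.05],[0.5,-0.5,0],0],[[0,0,-0.07],[0.6,-0.9,0],0],[[0,0,-0.07],[0.6,-0.9,0],0],[[0,0,-0.07],[0.6,-0.9,0],0],[[0,0,-0.07],[0.6,-0.9,0],0]], "newtons": 40}}

```text
clock: 0.6
tool_pos: [0.3547, 0.4121, 0.2377]
eef_rot: [0.25, 0.661, -0.25, 0.661]
contact_force: [0.8, 1.2, -0.4]
opening: 1.0
```

{"fn": "play_rows", "kwargs": {"targets": [[[0,0,-0.07],[0.6,-0.9,0],0],[[0,0,-0.07],[0.6,-0.9,0],0],[[0,0,-0.07],[0.6,-0.9,0],0],[[0,0,-0.07],[0.6,-0.9,0],0],[[0,0,-0.07],[0.6,-0.9,0],0]]}}

```text
clock: 1.1
tool_pos: [0.4746, 0.2322, 0.2377]
eef_rot: [0.361, 0.608, -0.362, 0.608]
contact_force: [0.3, 1.5, -0.3]
opening: 0.999
```

{"fn": "play_rows", "kwargs": {"targets": [[[0,0,-0.07],[0.1,-0.9,0],0],[[0,0,-0.07],[0,-0.9,0],0],[[0,0,-0.07],[0,-0.9,0],0],[[0,0,-0.07],[0,-0.9,0],0],[[0,0,-0.07],[0,-0.9,0],0]]}}

```text
clock: 1.6
tool_pos: [0.4777, 0.0525, 0.2378]
eef_rot: [0.462, 0.536, -0.462, 0.535]
contact_force: [1.5, -0.1, -0.6]
opening: 1.0
```

```bash
python3 -c "
from h import *
from scipy.spatial.transform import Rotation as R
s=r.get_state();print(s['clock'],s['q'],s['tool_pos'],R.from_quat(s['eef_rot']).as_matrix().round(3),s['contact_force'])"
```

```text
1.6 [-0.22604812  0.50366233  0.03151775  1.99612043 -0.02543882  0.6425728
 -0.03076425] [0.4776986  0.05248156 0.23777555] [[-0.     0.989  0.147]
 [-0.     0.147 -0.989]
 [-1.    -0.    -0.   ]] [ 1.51776267 -0.09796643 -0.55203897]
```

{"fn": "play_rows", "kwargs": {"targets": [[[0,0,0],[0,-0.9,0],0],[[0,0,0],[0,-0.9,0],0],[[0,0,0],[0,-0.9,0],0],[[0,0,0],[0,-0.9,0],0],[[0,0,0],[0,-0.9,0],0]]}}

```text
clock: 2.1
tool_pos: [0.4777, -0.1275, 0.2377]
eef_rot: [0.461, 0.536, -0.461, 0.536]
contact_force: [0.5, 0.1, 0.3]
opening: 0.999
```

{"fn": "play_rows", "kwargs": {"targets": [[[0,0,0],[0.05,-0.7,0],0],[[0,0,0],[0.03,-0.34,0],0],[[0,0,0],[0,0,0],0],[[0,0,0],[0,0,0],0]]}}

```text
clock: 2.5
tool_pos: [0.4813, -0.166, 0.2377]
eef_rot: [0.461, 0.537, -0.46, 0.536]
contact_force: [0.4, 0.7, 0.1]
opening: 1.001
```

```bash
python3 -c "
from h import *
w=snap('wrist','w1');print(w['fx'],w['cx'],w['cy'],np.round(w['cam_to_world'],3));t=snap('top','t2')
s=r.get_state();print(s['clock'],s['q'],s['tool_pos'])"
```

```text
371.64829954431775 321.0860666977602 240.04300838885197 [[ 0.989 -0.143 -0.046  0.47 ]
 [ 0.151  0.943  0.298 -0.088]
 [ 0.001 -0.302  0.953  0.384]
 [ 0.     0.     0.     1.   ]]
2.6 [ 2.43165014e-01  5.36924301e-01 -2.90633408e-03  1.91631458e+00
  4.07942762e-04  6.88952041e-01  3.93507086e-01] [ 0.48140868 -0.16548647  0.23783869]
```

View pics/w1.png

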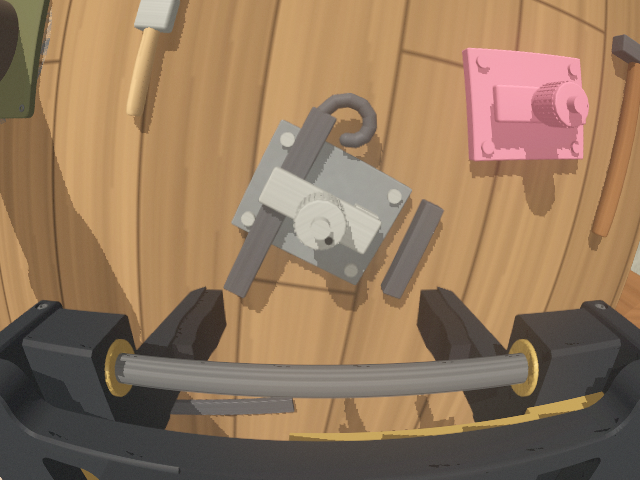

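```bash
cat >> h.py <<'E'
def pjf(s,p):
    M=np.array(s['cam_to_world']);q=M[:3,:3].T@(np.array(p)-M[:3,3]);x,y,z=q[0],-q[1],-q[2]
    h=np.hypot(x,y);th=np.arctan2(h,z);return s['cx']+s['fx']*th*x/h,s['cy']+s['fy']*th*y/h
E
python3 - <<'E'
from h import *
w=np.load('pics/w1.npz');im=cv2.imread('pics/w1.png')
o=[]
for c in((.481,-.169),(.481,-.172)):
    u0,v0=320,222;k=5
    cr=cv2.resize(im[v0-40:v0+40,u0-40:u0+40],None,fx=k,fy=k,interpolation=2)
    for z,R in((.052,.0225),(.092,.0225),(.104,.008)):
        P=[pjf(w,[c[0]+R*np.cos(a),c[1]+R*np.sin(a),z]) for a in np.linspace(0,6.28,60)]
        P=((np.array(P)-[u0-40,v0-40]+.5)*k).astype(int);cv2.polylines(cr,[P],True,(0,0,255),1)
    o.append(cr)
cv2.imwrite('pics/ov2.png',np.hstack(o))
E
```

```text
(no output)
```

View pics/ov2.png

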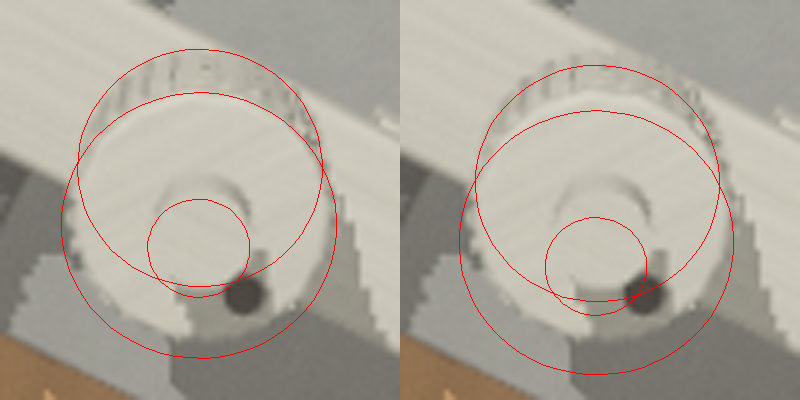

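{"fn": "play_rows", "kwargs": {"targets": [[[0,0,0],[0,-0.04,-0.8],0],[[0,0,0],[0,0,-0.8],0],[[0,0,0],[0,0,-0.8],0],[[0,0,0],[0,0,-0.7],0],[[0,0,0],[0,0,-0.4],0]]}}

```text
clock: 3.1
tool_pos: [0.4807, -0.167, 0.096]
eef_rot: [0.46, 0.538, -0.46, 0.536]
contact_force: [0.0, -0.4, 0.1]
opening: 0.998
```

{"fn": "play_rows", "kwargs": {"targets": [[[0,0,0],[0,0,-0.37],0],[[0,0,0],[0,0,0],0],[[0,0,0],[0,0,0],0]]}}

```text
clock: 3.4
tool_pos: [0.4815, -0.1681, 0.0834]
eef_rot: [0.461, 0.537, -0.461, 0.536]
contact_force: [-0.2, 0.2, 0.0]
opening: 1.0
```

```bash
python3 -c "
from h import *
w=snap('wrist','w2')"
```

```text
(no output)
```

View pics/w2.png

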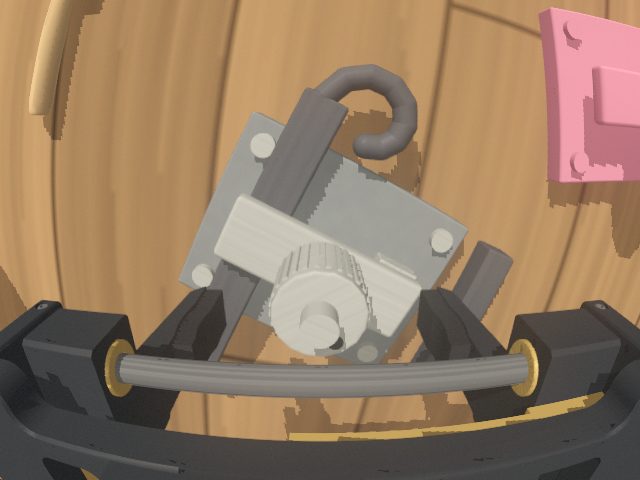

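```bash
python3 - <<'E'
from h import *
w=np.load('pics/w2.npz');im=cv2.imread('pics/w2.png')
o=[]
for c in((.4815,-.168),(.4815,-.165)):
    u0,v0=320,300;k=4
    cr=cv2.resize(im[v0-70:v0+70,u0-50:u0+50],None,fx=k,fy=k,interpolation=2)
    for z,R in((.052,.0225),(.092,.0225),(.104,.008)):
        P=[pjf(w,[c[0]+R*np.cos(a),c[1]+R*np.sin(a),z]) for a in np.linspace(0,6.28,60)]
        P=((np.array(P)-[u0-50,v0-70]+.5)*k).astype(int);cv2.polylines(cr,[P],True,(0,0,255),1)
    o.append(cr)
cv2.imwrite('pics/ov3.png',np.hstack(o))
E
```

```text
(no output)
```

View pics/ov3.png

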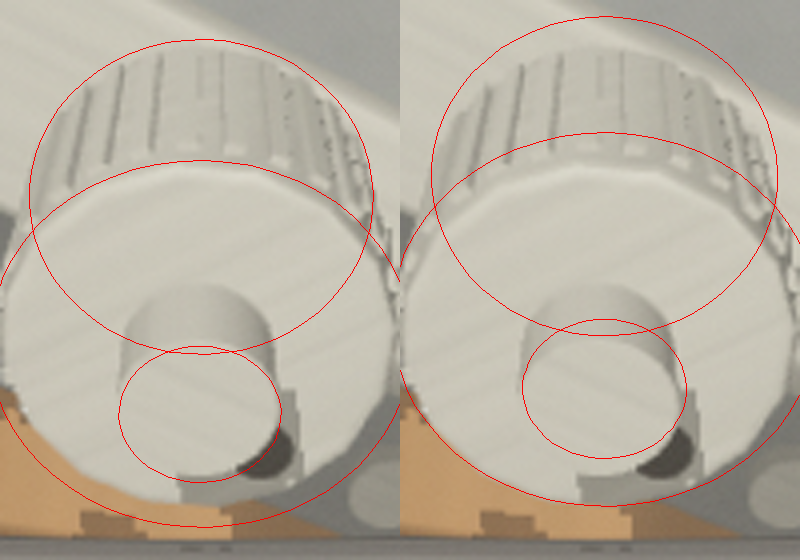

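{"fn": "play_rows", "kwargs": {"targets": [[[0,0,0],[0,0,0],255],[[0,0,0],[0,0,0],255],[[0,0,0],[0,0,0],255],[[0,0,0],[0,0,0],255],[[0,0,0],[0,0,0],255]], "newtons": 40}}

```text
clock: 3.95
tool_pos: [0.4813, -0.1694, 0.0833]
eef_rot: [0.461, 0.536, -0.461, 0.536]
contact_force: [-0.2, -0.5, 0.3]
opening: 0.567
```

{"fn": "play_rows", "kwargs": {"targets": [[[0,0,0],[0,0,0],255],[[0,0,0],[0,0,0],255],[[0,0,0],[0,0,0],255]]}}

```text
clock: 4.25
tool_pos: [0.4809, -0.1694, 0.0832]
eef_rot: [0.461, 0.536, -0.461, 0.536]
contact_force: [-0.6, -0.1, 2.3]
opening: 0.469
```

{"fn": "play_rows", "kwargs": {"targets": [[[0,0,0],[0,0,0],255],[[0,0,-0.05],[0,0,0],255],[[0,0,-0.1],[0,0,0],255],[[0,0,-0.1],[0,0,0],255]]}}

```text
clock: 4.65
tool_pos: [0.4806, -0.1694, 0.0832]
eef_rot: [-0.525, -0.473, 0.526, -0.473]
contact_force: [-3.0, 0.4, 3.7]
opening: 0.474
```

```bash
python3 -c "
from h import *
w=snap('wrist','w3');s=r.get_state();print(s['moment'],s['contact_force'],s['opening'],s['q'][6])"
```

```text
[-0.08870586  0.54619637 -0.02383269] [-1.64841141  0.20672679  3.22475448] 0.4766504767010708 0.24247900697438823
```

View pics/w3.png

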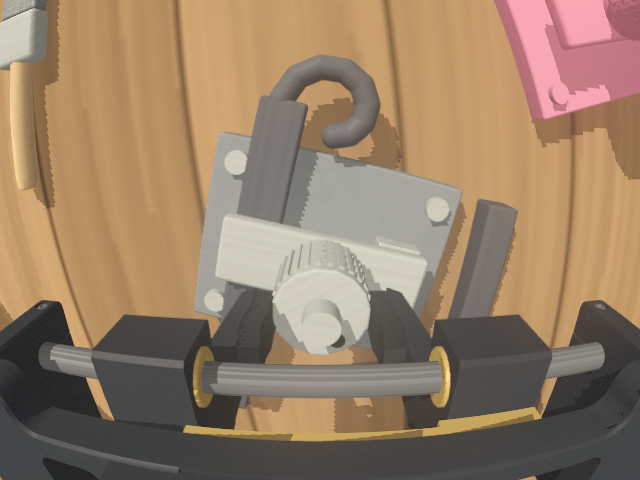

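{"fn": "play_rows", "kwargs": {"targets": [[[0,0,-0.1],[0,0,0],255],[[0,0,-0.1],[0,0,0],255],[[0,0,-0.1],[0,0,0],255],[[0,0,-0.1],[0,0,0],255],[[0,0,0],[0,0,0],255]]}}

```text
clock: 5.2
tool_pos: [0.48, -0.1692, 0.0831]
eef_rot: [-0.608, -0.361, 0.609, -0.36]
contact_force: [-4.9, -0.2, 4.7]
opening: 0.472
```

```bash
python3 -c "
from h import *
s=r.get_state();print(s['moment'],s['contact_force'],s['opening'],s['q'][6],s['joint_torque'][6])"
```

```text
[-0.10090803  0.87165903 -0.20104228] [-4.86371222 -0.20218946  4.68232245] 0.4716686052775813 0.024466945978905665 -0.13416265603154898
```

{"fn": "play_rows", "kwargs": {"targets": [[[0,0,-0.1],[0,0,0],255],[[0,0,-0.1],[0,0,0],255]]}}

```text
clock: 5.4
tool_pos: [0.4798, -0.169, 0.0831]
eef_rot: [-0.64, -0.299, 0.642, -0.298]
contact_force: [-1.7, 3.5, 7.0]
opening: 0.473
```

```bash
python3 -c "
from h import *
s=r.get_state();print(s['moment'],s['contact_force'],s['opening'],s['q'][6],s['joint_torque'][6]);w=snap('wrist','w4')"
```

```text
[0.94710382 0.2599957  1.35702019] [-1.66842453  3.49736679  7.00890528] 0.4725713246954256 -0.08692473367064543 -0.7414667308330536
```

View pics/w4.png

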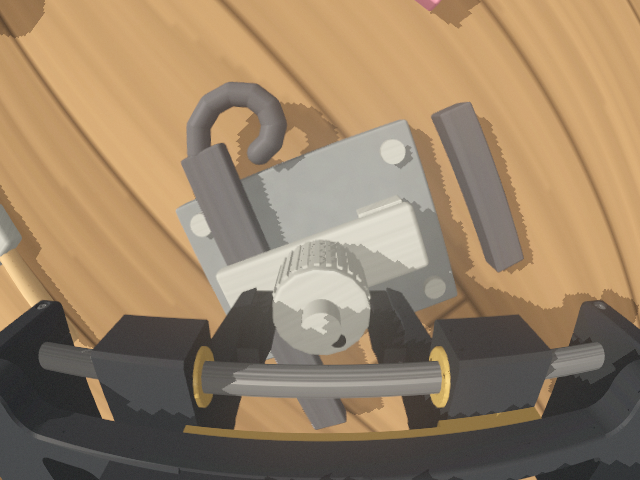

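{"fn": "play_rows", "kwargs": {"targets": [[[0,0,-0.08],[0,0,0],255],[[0,0,-0.08],[0,0,0],255],[[0,0,0],[0,0,0],255]]}}

```text
clock: 5.75
tool_pos: [0.4813, -0.1675, 0.0833]
eef_rot: [0.662, 0.249, -0.662, 0.247]
contact_force: [-2.2, 2.6, 6.0]
opening: 0.476
```

```bash
python3 -c "
from h import *
s=r.get_state();print(s['moment'],s['contact_force'],s['opening'],s['q'],s['joint_torque'][6]);w=snap('wrist','w5')"
```

```text
[0.63444772 0.62239579 0.45633861] [-2.24264651  2.64291691  5.9597733 ] 0.4755628738203214 [ 0.13529474  0.81426855  0.18364211  2.04162052 -0.43677203  0.32391996
 -0.17599877] -0.6322204694151878
```

View pics/w5.png

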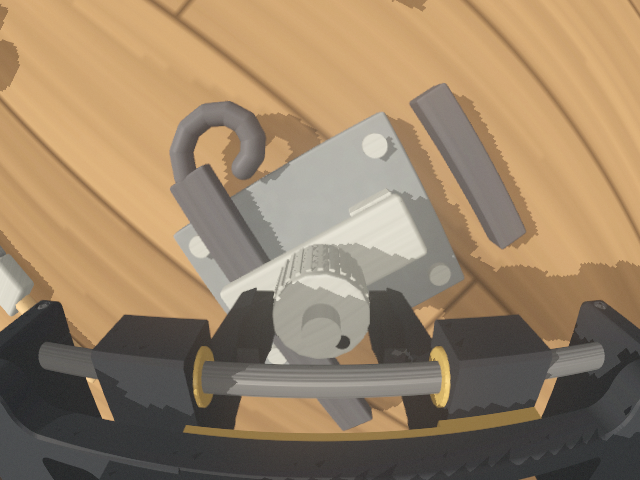

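{"fn": "play_rows", "kwargs": {"targets": [[[0,0,-0.1],[0,0,0],255],[[0,0,-0.1],[0,0,0],255],[[0,0,-0.1],[0,0,0],255],[[0,0,0],[0,0,0],255]]}}

```text
clock: 6.2
tool_pos: [0.4809, -0.1679, 0.0834]
eef_rot: [-0.692, -0.146, 0.692, -0.145]
contact_force: [-2.5, 2.8, 9.7]
opening: 0.47
```

```bash
python3 -c "
from h import *
s=r.get_state();print(s['moment'],s['contact_force'],s['opening'],s['q'],s['joint_torque'][6]);w=snap('wrist','w6')"
```

```text
[0.46238347 0.84405376 0.51032271] [-2.52251144  2.84412264  9.69811234] 0.4697036755240264 [ 0.09899939  0.82190524  0.24637125  2.04387682 -0.56524842  0.34262129
 -0.34816964] -0.7747370190918446
```

View pics/w6.png

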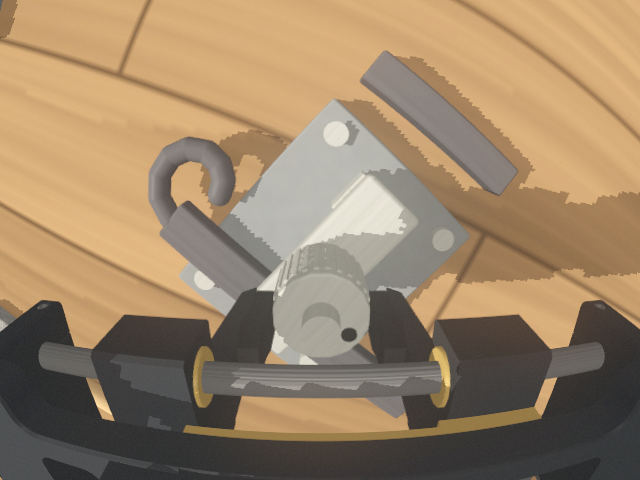

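{"fn": "play_rows", "kwargs": {"targets": [[[0,0,-0.1],[0,0,0],255],[[0,0,-0.1],[0,0,0],255],[[0,0,-0.1],[0,0,0],255],[[0,0,0],[0,0,0],255]], "newtons": 40}}

```text
clock: 6.65
tool_pos: [0.482, -0.1678, 0.0836]
eef_rot: [0.706, 0.041, -0.706, 0.04]
contact_force: [-1.5, 2.8, 9.4]
opening: 0.471
```

```bash
python3 - <<'E'
from h import *
from scipy.optimize import least_squares
s=r.get_state();print(s['moment'],s['contact_force'],s['opening'],s['q'],s['joint_torque'][6]);w=snap('wrist','w7')
o=[]
for n in('w2','w4','w5','w6','w7'):
    im=cv2.imread(f'pics/{n}.png');g=im[:,:,:].max(2)[318:360,300:380]
    m=(g<75).astype('uint8');nn,l,st,c=cv2.connectedComponentsWithStats(m)
    print(n,[(c[i]+[300,318],st[i,4]) for i in range(1,nn) if 20<st[i,4]<400])
    o.append(cv2.resize(im[240:360,260:380],(400,400),interpolation=2)) if n in('w6','w7') else 0
cv2.imwrite('pics/c7.png',np.hstack(o))
E
```

```text
[0.54606726 0.52847798 0.5290093 ] [-1.45105529  2.75930868  9.42997645] 0.4713865825861423 [ 0.0604566   0.83227706  0.31219633  2.04452252 -0.68910277  0.36790103
 -0.52531251] -0.8185531944036484
w2 []
w4 [(array([375.10126582, 335.83860759]), np.int32(316))]
w5 [(array([374.93313953, 334.86918605]), np.int32(344)), (array([343.44444444, 342.18181818]), np.int32(99))]
w6 [(array([374.97421203, 335.26647564]), np.int32(349)), (array([348.47826087, 334.44202899]), np.int32(138))]
w7 [(array([374.99120235, 335.15835777]), np.int32(341))]
```

View pics/c7.png

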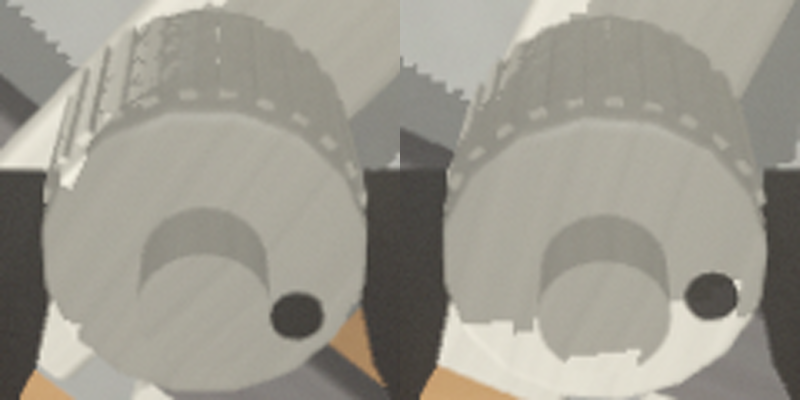

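```bash
python3 - <<'E'
from h import *
def ptf(s,u,v,z):
    x,y=(u-s['cx'])/s['fx'],(v-s['cy'])/s['fy'];th=np.hypot(x,y)
    d=np.array([np.sin(th)*x/th,-np.sin(th)*y/th,-np.cos(th)]);M=s['cam_to_world'];d=M[:3,:3]@d;o=M[:3,3]
    return o+d*(z-o[2])/d[2]
# dot and nut-top ellipse centre (pixel)
for n,d,c in(('w1',(280+244/5,182+295/5),(280+198/5,182+216/5)),('w2',(337.5,343),(319.5,314)),('w5',(343.4,342.2),(321,313)),('w6',(349.1,334.5),(260+205*.3,240+250*.3)),('w7',(353.5,328.9),(260+206*.3,240+258*.3))):
    s=np.load(f'pics/{n}.npz');a=ptf(s,*d,.092);b=ptf(s,*c,.092);q=a-b
    print(n,np.round(a[:2],4),np.round(b[:2],4),np.hypot(*q[:2]).round(4),np.arctan2(q[1],q[0]).round(3))
E
```

```text
w1 [ 0.4905 -0.1796] [ 0.481  -0.1673] 0.0155 -0.909
w2 [ 0.4911 -0.1791] [ 0.4811 -0.1658] 0.0167 -0.929
w5 [ 0.4793 -0.1824] [ 0.4841 -0.1653] 0.0177 -1.841
w6 [ 0.4791 -0.182 ] [ 0.4833 -0.1671] 0.0155 -1.844
w7 [ 0.479 -0.182] [ 0.4832 -0.1678] 0.0148 -1.859
```

{"fn": "play_rows", "kwargs": {"targets": [[[0,0,0],[0,0,0],0],[[0,0,0],[0,0,0],0],[[0,0,0],[0,0,0],0],[[0,0,0],[0,0,0],0],[[0,0,0],[0,0,0],0]]}}

```text
clock: 7.2
tool_pos: [0.4813, -0.1694, 0.083]
eef_rot: [0.706, 0.039, -0.706, 0.039]
contact_force: [0.3, 0.6, 1.2]
opening: 0.903
```

{"fn": "play_rows", "kwargs": {"targets": [[[0,0,0],[0,0,0.3],0],[[0,0,0],[0,0,0.7],0],[[0,0,0],[0,0,0.8],0],[[0,0,0],[0,0,0.8],0],[[0,0,0],[0,0,0.6],0]]}}

```text
clock: 7.7
tool_pos: [0.4814, -0.1696, 0.2137]
eef_rot: [0.707, 0.039, -0.705, 0.039]
contact_force: [0.1, -0.2, -0.6]
opening: 1.0
```

{"fn": "play_rows", "kwargs": {"targets": [[[0,0,0],[0,0,0.4],0],[[0,0,0],[0,0,0],0],[[0,0,0],[0,0,0],0]]}}

```text
clock: 8.0
tool_pos: [0.4811, -0.169, 0.2273]
eef_rot: [0.706, 0.039, -0.706, 0.039]
contact_force: [0.5, 0.6, -0.8]
opening: 1.002
```

```bash
python3 - <<'E'
from h import *
s=r.get_state();print(s['clock'],s['contact_force'],s['opening']);w=snap('wrist','w8');snap('scene','s8')
E
```

```text
8.0 [ 0.49908032  0.59000923 -0.78217505] 1.0016659346062569
```

View pics/w8.png

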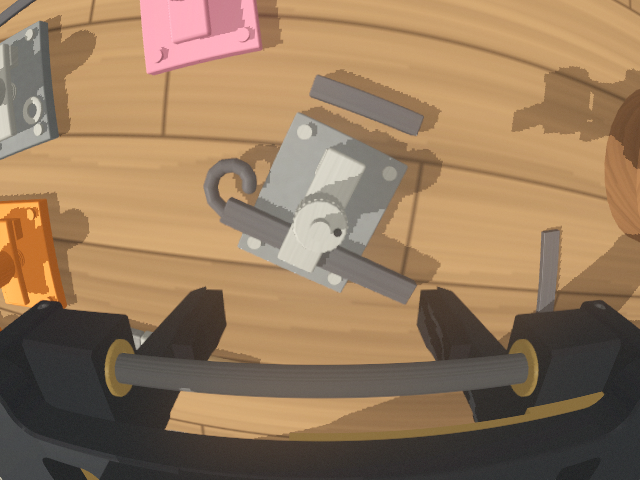

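View pics/s8.png

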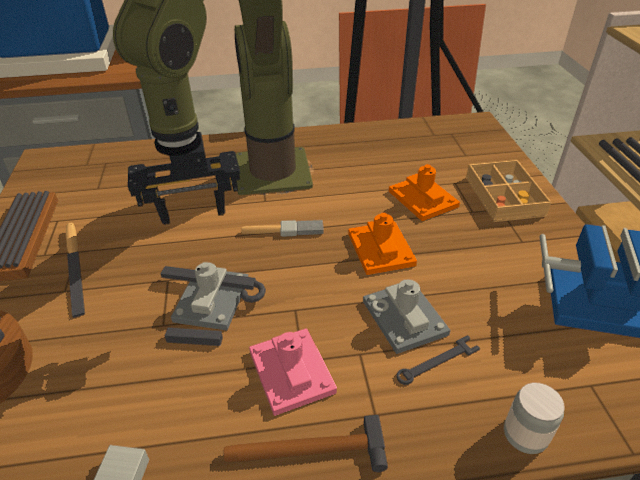

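```bash
python3 - <<'E'
from h import *
s=np.load('pics/w8.npz')
print(pjf(s,[.479,-.182,.092]))
im=cv2.imread('pics/w8.png');g=im.max(2)[222:242,325:350];ys,xs=np.where(g<75);print(xs.mean()+325,ys.mean()+222,len(xs))
E
```

```text
(np.float64(337.2536345734991), np.float64(232.30228895657686))
nan nan 0<stdin>:4: RuntimeWarning: Mean of empty slice.
  ret = ret.dtype.type(ret / rcount)
```

The dot is still where it was at the stop: predicted pixel (337.3, 232.3), seen at about (337, 232). I'm handing the job in.

```bash
python3 -c "
from plant import r
print(r.finish_job())"
```

```text
the job is handed in; nothing more can be done
None
```

I tightened the nut on the clamp holding the curled bar, let go of it, raised the gripper clear, and handed the job in at about 8 s. The nut is at about (0.481, -0.168). I gripped it at 40 N and turned it clockwise until the fingers slipped.

**Tightness:**
- The dark dot on the nut moved about 0.8–0.9 rad clockwise.
- It then stayed at the same place in the world, (0.479, -0.182), in three pictures while the gripper turned about 0.6 rad further.
- The wrist moment about the vertical changed sign, from about -0.2 to +1.4 N m as the nut reached the stop, then held near 0.5 N m while the fingers slipped.

**After release:** the dot was still at the pixel predicted for the tight position. I read that by eye, because the automatic dot detection found nothing in that last picture.

**Small disagreements:** the cameras differed by up to about 4 mm on the nut's position. The gripper had turned only about 0.7 rad when the dot seemed to stop. That is a little less than the dot's measured turn, so the exact turn angle is uncertain by roughly 0.1–0.2 rad.

**Other items:** the gripper never went down to the empty clamp or the orange and pink look-alikes, and the final scene picture shows them unchanged. The readings I took showed forces under about 10 N, and nothing else had moved.

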